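# Sweep the loose terminal blocks into the scrap corral

### The job

With the closed fingers, sweep the three loose brass terminal blocks across the bench through the open side of the blue three-walled scrap corral, so that all three lie flat inside it, past its mouth. Slide them only: do not pick up, lift or tip any block. Leave everything else where it is, with the blue battery cells standing.

Things in the scene. Friction and masses are not known exactly. Their poses are not given: they have to be found in the camera images.
- block1: square brass terminal block with two screw heads on top, 28 x 28 mm, 18 mm high, about 80 g, loose, slides flat on the bench. Origin: centre of its underside (z = 0 on the bench); z up. The three are alike, 110 to 240 mm in front of the mouth, within 105 mm of the corral's middle line, each with a straight lane along the corral's y free of other things; lanes 54 mm or more apart
- block2: square brass terminal block with two screw heads on top, 28 x 28 mm, 18 mm high, about 80 g, loose, slides flat on the bench. Origin: centre of its underside (z = 0 on the bench); z up. The three are alike, 110 to 240 mm in front of the mouth, within 105 mm of the corral's middle line, each with a straight lane along the corral's y free of other things; lanes 54 mm or more apart
- block3: square brass terminal block with two screw heads on top, 28 x 28 mm, 18 mm high, about 80 g, loose, slides flat on the bench. Origin: centre of its underside (z = 0 on the bench); z up. The three are alike, 110 to 240 mm in front of the mouth, within 105 mm of the corral's middle line, each with a straight lane along the corral's y free of other things; lanes 54 mm or more apart
- corral: fixed scrap corral: three blue walls 30 mm high, 6 mm thick, round a pale-blue floor level with the bench (no sill); inside 270 mm wide (its x) and 110 mm deep (its y), its -y side open. Origin: middle of the open mouth, on the bench; y points into the corral: inside is x -0.135 to 0.135, y 0 to 0.11; z up
- cell1: blue cylindrical battery cell standing upright, 18 mm diameter, 35 mm tall, white ring at the top, 25 g, loose; a bystander. Origin: centre of its underside. It stands among the blocks, in a lane of its own
- cell2: blue cylindrical battery cell standing upright, 18 mm diameter, 35 mm tall, white ring at the top, 25 g, loose; a bystander. Origin: centre of its underside. It stands beside the corral, outside its far (+x) wall
- screwdriver: yellow-handled screwdriver, about 200 mm long, lying to the right of the blocks; a bystander. Origin: underside; the x axis runs along it
- jar: closed jar with a red lid, 76 mm diameter, 90 mm tall, standing to the left of the corral; a bystander. Origin: centre of its underside
- tape: yellow ring (tape roll) lying flat, 80 mm diameter, 20 mm high, near the robot, right of the blocks; a bystander. Origin: centre of its underside

How it is judged (in metres and radians):
At the end, for the whole second after the job is handed in: Each block's centre is between the corral's walls, at least 14 mm past the mouth line; each lies flat (within 0.2 rad, underside below 6 mm) and at rest; both cells stand upright; cells, screwdriver, jar and tape are within 10 mm of their starts (y of block1 in the frame of corral between 0.014 and 0.11 m and x of block1 in the frame of corral between -0.135 and 0.135 m and height (world z) of each of block1, block2, block3 below 0.006 m and angle between each of block1, block2, block3, cell1, cell2's own z axis and vertical below 0.2 rad and linear speed of each of block1, block2, block3 below 0.02 m/s and y of block2 in the frame of corral between 0.014 and 0.11 m and x of block2 in the frame of corral between -0.135 and 0.135 m and y of block3 in the frame of corral between 0.014 and 0.11 m and x of block3 in the frame of corral between -0.135 and 0.135 m and distance of each of cell1, cell2, screwdriver, jar, tape from where it was at the start of the episode below 0.01 m); the robot touches nothing.
It fails at once if a block is lifted off the bench (underside centre above 12 mm) or tipped over (more than 0.6 rad) (height (world z) of any of block1, block2, block3 above 0.012 m or angle between any of block1, block2, block3's own z axis and vertical above 0.6 rad).
It fails at once if a cell, the screwdriver, the jar or the tape is moved more than 10 mm, or a cell is tipped (distance of any of cell1, cell2, screwdriver, jar, tape from where it was at the start of the episode above 0.01 m or angle between any of cell1, cell2's own z axis and vertical above 0.3 rad).
It also fails if it takes over 67 s, if anything falls off the work surface, if the arm or the gripper's body presses on something with over 40 N, if the wrist force passes 120 N, or if a joint passes its speed limit or range.

### The arm

A 6-joint arm with a two-finger parallel gripper is mounted at the origin on the work surface. World frame = base frame: x ahead of the robot, y to its left, z up, the work surface at z = 0. Lengths are in mm, angles in rad, forces in N, time in s.
With the tool pointing down it reaches from about 300 to 775 mm from the base axis. Payload 14.6 kg.
Tool frame: the origin (TCP) lies at the very end of the fingers, on their centre line; the grasp point (between the pads) lies 19 mm behind it; z points along the fingers, y is the line along which they close (so a half turn about z gives the same grasp; the last joint's range is limited). The gripper opens to 94 mm and grips with 3 to 60 N. Pads are 16 mm wide; open, the fingers measure 119 mm over their backs; the gripper's body (75 mm by 177 mm) begins 78 mm behind the grasp point.
Start: joints at [1.135, 0.3, 1.521, -0, 1.321, -0.067], TCP at [198.27, 513.009, 205.446] pointing down, gripper open.
Joint ranges: [-3.03, 3.03], [-0.79, 2.21], [0.23, 2.52], [-1.04, 4.18], [0, 3.07], [-2.55, 2.55]. Speed limits (rad/s): [2.22, 2.22, 2.57, 3.14, 3.14, 3.14].

### API

Orientations are given as [roll, pitch, yaw] about the fixed x, y, z axes, in that order (R = Rz(yaw) Ry(pitch) Rx(roll)).
In Python, from cell import manip gives the robot as it stands. The module is installed in compiled form; this text tells all that it offers.
- The arm moves only by the shell command python3 -m inch 'ROWS' [FORCE]. ROWS is JSON, a list of rows, each an object of numbers: "gripper": the opening, from 0 (shut) to 1 (fully open); "dx", "dy", "dz": the shift along the world's x, y, z in m; "wx", "wy", "wz": the turn, a rotation vector about the world's x, y, z in degrees. A call has exactly 5 rows; each row is the pose to reach, as a shift and turn from the pose commanded when the call began; what a row does not reach only later rows make up. A row lasts 1/12 s, in which the tool goes at most 41.7 mm and 7.16 degrees, less where a joint would pass 70% of its speed; a pose out of reach is approached as far as the arm can. A call with a gripper value outside its range is refused whole. The fingers move at their own pace and stop on an object; FORCE is the grip in N (left out, the last holds). Time passes only in rows, so rows that repeat a pose let the fingers close, or fill a call up. It gives the time, the measured TCP pose, the force, the opening and the grip force at its end, in the units of the state.
- manip.read_state(): the state, without advancing time (a new reading comes with each control period).
- manip.camera(name): name is "scene" or "top"; returns the picture (400x640x3 uint8, blue, green, red); there is no depth.
- manip.camera_info(name): a dict with "camera_matrix" (3x3 intrinsics, pixels), "R" (3x3) and "t" (3): a world point X has camera coordinates R X + t. Camera axes: x right, y down, z forward; pixel columns grow to the right and rows downward; lengths in mm; the calibration is good to about 2 mm. A picture is of the moment at which its call begins. camera_info takes no time and is no camera call.
- manip.sign_off(): hands the job in; it is judged then, once.
The state is a dict: "clock": time; "joints": joint angles; "qd": joint speeds; "effort": joint torques, N m; "eef_pos": TCP position; "eef_rot": TCP orientation; "wrist_force": force on the tool from outside, world axes, zero at the start; "moment": the same for the moment, N m; "finger_gap": finger opening in mm; "finger_force": force on a finger pad.
Only numpy, scipy, OpenCV 4.12 (cv2) and the standard library are available. Lean on these libraries where they do the work, as an engineer would, in place of code of your own. Each camera call takes 0.05 s, during which the arm holds its last target. There are 200 camera calls.

## Working session

There is one attempt and no reset: what is moved stays moved. The work goes in short steps, Python scripts to look and compute and a shell command to move; the robot and the scene stay as the last step left them, time stands still between calls to the robot, and variables do not carry over. Pictures are saved under pics/ and viewed, at most 10 in all, crops included, and the job is handed in when it is done.

```bash
mkdir -p pics; python3 - <<'E'
from cell import manip
import cv2
for n in("top","scene"):
    cv2.imwrite(f"pics/{n}0.png",manip.camera(n)); i=manip.camera_info(n); print(n,i["camera_matrix"],i["R"],i["t"])
s=manip.read_state();print(s)
E
```

```text
top [[399.61816261   0.         314.57991588]
 [  0.         399.61816261 195.54474618]
 [  0.           0.           1.        ]] [[ 1.05853622e-03 -9.99589795e-01 -2.86202933e-02]
 [-9.97516995e-01  9.59916148e-04 -7.04196227e-02]
 [ 7.04182093e-02  2.86237707e-02 -9.97106792e-01]] [  42.06285317  553.9141896  1109.05252068]
scene [[497.09705561   0.         320.71169002]
 [  0.         497.09705561 192.46687274]
 [  0.           0.           1.        ]] [[ 0.48537654  0.87428195  0.00637798]
 [ 0.73268674 -0.40276488 -0.54858964]
 [-0.47705319  0.2709456  -0.83606742]] [-286.87805438 -360.77451656 1540.17114553]
{'clock': 0.1, 'joints': array([ 1.13540270e+00,  3.00433383e-01,  1.52152383e+00,  9.81160070e-06,
        1.32072443e+00, -6.66223183e-02]), 'qd': array([ 0.00029707, -0.00017781, -0.00382054,  0.00079931, -0.00195455,
       -0.0001431 ]), 'effort': array([ 5.70561169e-04, -5.32642257e+01, -3.53282261e+01,  7.09185773e-02,
        2.34706403e-02, -3.48933588e-05]), 'eef_pos': array([198.16654652, 512.79692087, 204.9312458 ]), 'eef_rot': array([-3.14050671e+00, -8.19799429e-05,  2.77281887e+00]), 'wrist_force': array([-1.09744418, -0.42624569,  0.8218085 ]), 'moment': array([-0.03036309,  0.03760416,  0.02241138]), 'finger_force': 0.0, 'finger_gap': 94.16168293972179}
```

View pics/top0.png

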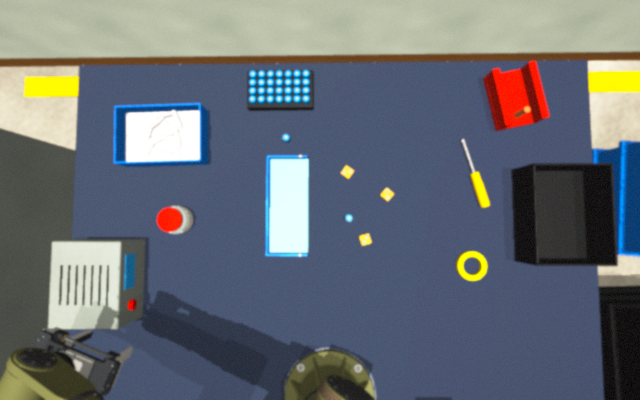

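View pics/scene0.png

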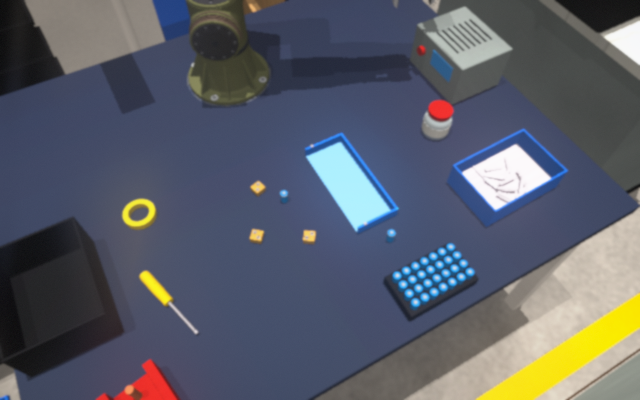

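The top view shows the corral around (287,206), opening right toward world -y. The blocks are at (347,172), (387,194) and (365,240), cell1 at (349,218) and cell2 at (286,138). In the scene view the blocks are at (258,187), (257,236) and (309,236), with the corral floor near (350,183).

```bash
cat > h.py <<'E'
from cell import manip
import cv2, numpy as np
def ray(n,p,z):
    i=manip.camera_info(n);R=np.array(i["R"]);t=np.array(i["t"]);K=np.array(i["camera_matrix"])
    c=-R.T@t; d=R.T@np.linalg.solve(K,[p[0],p[1],1]); return (c+d*(z-c[2])/d[2])[:2]
def blobs(n,img,lo,hi,roi,amin):
    x0,y0,x1,y1=roi
    h=cv2.cvtColor(img,cv2.COLOR_BGR2HSV)[y0:y1,x0:x1]
    m=cv2.inRange(h,lo,hi); cs,_=cv2.findContours(m,cv2.RETR_EXTERNAL,cv2.CHAIN_APPROX_NONE)
    return [c+[x0,y0] for c in cs if cv2.contourArea(c)>=amin]
ROI={"top":(255,125,440,275),"scene":(230,130,410,250)}
def look():
    out={}
    for n in("top","scene"):
        im=manip.camera(n)
        out[n]=im
        for nm,lo,hi,z,a in(("block",(8,90,120),(28,255,255),16,20),("cellish",(92,120,140),(108,255,255),35,8)):
            for c in blobs(n,im,lo,hi,ROI[n],a):
                m=cv2.moments(c);p=(m["m10"]/m["m00"],m["m01"]/m["m00"])
                r=cv2.minAreaRect(np.float32([ray(n,q[0],z) for q in c]))
                print(n,nm,np.round(p,1),np.round(ray(n,p,z)),"A",cv2.contourArea(c),"rect",np.round(r[1]),round(r[2]))
    return out
E
python3 - <<'E'
from h import *
o=look()
for n in o:
    c=max(blobs(n,o[n],(80,40,180),(105,160,255),ROI[n],300),key=cv2.contourArea)
    for z in(0,):
        r=cv2.minAreaRect(np.float32([ray(n,q[0],z) for q in c]));print(n,"floor",np.round(r[0]),np.round(r[1]),r[2],np.round(cv2.boxPoints(r)).tolist())
t=o["top"][120:280,250:450];cv2.imwrite("pics/topc.png",cv2.resize(t,(800,640)[:2] if 0 else (750,600),interpolation=cv2.INTER_CUBIC))
E
```

```text
top block [364.8 239.1] [432. -99.] A 112.5 rect [32. 33.] 14
top block [386.5 194. ] [ 558. -161.] A 112.5 rect [32. 33.] 51
top block [346.8 171.6] [622. -49.] A 111.0 rect [32. 33.] 56
top cellish [304.5 254.5] [390.  69.] A 15.0 rect [ 8. 14.] 0
top cellish [348.3 216.9] [493. -52.] A 16.5 rect [19. 19.] 0
top cellish [304.6 156. ] [664.  70.] A 15.5 rect [14. 11.] 90
top cellish [272.6 202. ] [535. 159.] A 564.5 rect [ 93. 288.] 90
top cellish [285.5 136.8] [719. 124.] A 46.0 rect [23. 20.] 0
scene block [309.  236.1] [622. -50.] A 124.0 rect [29. 33.] 61
scene block [256.6 235.6] [ 560. -162.] A 114.5 rect [32. 32.] 52
scene block [257.3 187.7] [ 432. -101.] A 99.0 rect [34. 31.] 13
scene cellish [391.1 232.4] [718. 124.] A 57.5 rect [21. 25.] 31
scene cellish [283.4 192.2] [489. -52.] A 38.5 rect [20. 18.] 61
scene cellish [358.7 174.5] [534. 145.] A 1029.5 rect [292. 129.] 0
top floor [524. 118.] [115. 282.] 89.81007385253906 [[383.0, 61.0], [664.0, 60.0], [665.0, 175.0], [383.0, 176.0]]
scene floor [524. 118.] [113. 270.] 89.83309936523438 [[389.0, 62.0], [659.0, 61.0], [659.0, 174.0], [389.0, 175.0]]
```

View pics/topc.png

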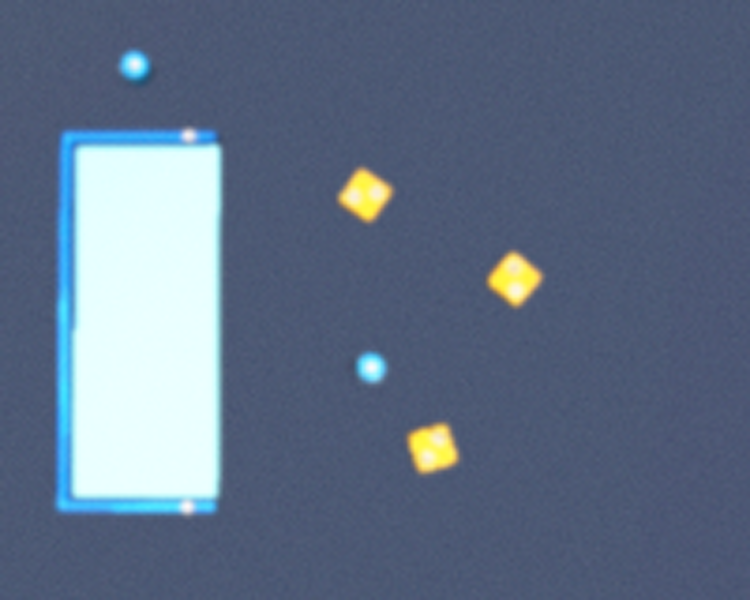

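```bash

python3 -m inch '[{"dx":0.022,"dy":-0.032,"wz":-6.9,"gripper":0},{"dx":0.044,"dy":-0.064,"wz":-13.8,"gripper":0},{"dx":0.066,"dy":-0.096,"wz":-20.7,"gripper":0},{"dx":0.088,"dy":-0.128,"wz":-27.6,"gripper":0},{"dx":0.110,"dy":-0.160,"wz":-34.5,"gripper":0}]' 10
python3 -m inch '[{"dx":0.022,"dy":-0.032,"wz":-6.9,"gripper":0},{"dx":0.044,"dy":-0.064,"wz":-13.8,"gripper":0},{"dx":0.066,"dy":-0.096,"wz":-20.7,"gripper":0},{"dx":0.088,"dy":-0.128,"wz":-27.6,"gripper":0},{"dx":0.110,"dy":-0.160,"wz":-34.5,"gripper":0}]'
python3 -m inch '[{"dx":0.022,"dy":-0.032,"gripper":0},{"dx":0.044,"dy":-0.064,"gripper":0},{"dx":0.066,"dy":-0.096,"gripper":0},{"dx":0.088,"dy":-0.128,"gripper":0},{"dx":0.110,"dy":-0.160,"gripper":0}]'
```

```text
validation failed for argument at $[0]...
validation failed for argument at $[0]...
validation failed for argument at $[0]...
```

```bash

python3 -m inch '[{"dx":0.022,"dy":-0.032,"dz":0,"wx":0,"wy":0,"wz":-6.9,"gripper":0},{"dx":0.044,"dy":-0.064,"dz":0,"wx":0,"wy":0,"wz":-13.8,"gripper":0},{"dx":0.066,"dy":-0.096,"dz":0,"wx":0,"wy":0,"wz":-20.7,"gripper":0},{"dx":0.088,"dy":-0.128,"dz":0,"wx":0,"wy":0,"wz":-27.6,"gripper":0},{"dx":0.110,"dy":-0.160,"dz":0,"wx":0,"wy":0,"wz":-34.5,"gripper":0}]' 10
```

```text
clock: 0.62
eef_pos: [308.8, 351.4, 205.4]
eef_rot: [-3.142, 0.0, 2.165]
wrist_force: [1.4, 0.4, -0.1]
finger_gap: 64.0
finger_force: 0.0
```

```bash

python3 -m inch '[{"dx":0.021,"dy":-0.029,"dz":0,"wx":0,"wy":0,"wz":-6.9,"gripper":0},{"dx":0.042,"dy":-0.058,"dz":0,"wx":0,"wy":0,"wz":-13.8,"gripper":0},{"dx":0.063,"dy":-0.087,"dz":0,"wx":0,"wy":0,"wz":-20.7,"gripper":0},{"dx":0.084,"dy":-0.116,"dz":0,"wx":0,"wy":0,"wz":-27.6,"gripper":0},{"dx":0.105,"dy":-0.145,"dz":0,"wx":0,"wy":0,"wz":-34.4,"gripper":0}]' 10
python3 -m inch '[{"dx":0.021,"dy":-0.029,"dz":0,"wx":0,"wy":0,"wz":0,"gripper":0},{"dx":0.042,"dy":-0.058,"dz":0,"wx":0,"wy":0,"wz":0,"gripper":0},{"dx":0.063,"dy":-0.087,"dz":0,"wx":0,"wy":0,"wz":0,"gripper":0},{"dx":0.084,"dy":-0.116,"dz":0,"wx":0,"wy":0,"wz":0,"gripper":0},{"dx":0.105,"dy":-0.145,"dz":0,"wx":0,"wy":0,"wz":0,"gripper":0}]'
python3 -m inch '[{"dx":0.021,"dy":-0.029,"dz":-0.02,"wx":0,"wy":0,"wz":0,"gripper":0},{"dx":0.042,"dy":-0.058,"dz":-0.04,"wx":0,"wy":0,"wz":0,"gripper":0},{"dx":0.063,"dy":-0.087,"dz":-0.06,"wx":0,"wy":0,"wz":0,"gripper":0},{"dx":0.084,"dy":-0.116,"dz":-0.08,"wx":0,"wy":0,"wz":0,"gripper":0},{"dx":0.103,"dy":-0.147,"dz":-0.10,"wx":0,"wy":0,"wz":0,"gripper":0}]'
```

```text
clock: 1.03
eef_pos: [413.9, 206.4, 205.5]
eef_rot: [3.141, -0.0, 1.564]
wrist_force: [0.4, 1.1, -0.9]
finger_gap: 31.1
finger_force: 0.0
clock: 1.45
eef_pos: [519.0, 61.3, 205.4]
eef_rot: [3.142, -0.0, 1.57]
wrist_force: [-0.3, 0.3, 0.8]
finger_gap: 0.8
finger_force: 0.0
clock: 1.87
eef_pos: [622.0, -85.4, 104.1]
eef_rot: [-3.141, -0.0, 1.57]
wrist_force: [0.8, 1.1, 0.8]
finger_gap: 0.7
finger_force: 0.0
```

```bash

python3 -m inch '[{"dx":0,"dy":-0.005,"dz":-0.03,"wx":0,"wy":0,"wz":0,"gripper":0},{"dx":0,"dy":-0.005,"dz":-0.06,"wx":0,"wy":0,"wz":0,"gripper":0},{"dx":0,"dy":-0.005,"dz":-0.085,"wx":0,"wy":0,"wz":0,"gripper":0},{"dx":0,"dy":-0.005,"dz":-0.095,"wx":0,"wy":0,"wz":0,"gripper":0},{"dx":0,"dy":-0.005,"dz":-0.099,"wx":0,"wy":0,"wz":0,"gripper":0}]'
python3 -m inch '[{"dx":0,"dy":0.007,"dz":0,"wx":0,"wy":0,"wz":0,"gripper":0},{"dx":0,"dy":0.014,"dz":0,"wx":0,"wy":0,"wz":0,"gripper":0},{"dx":0,"dy":0.021,"dz":0,"wx":0,"wy":0,"wz":0,"gripper":0},{"dx":0,"dy":0.028,"dz":0,"wx":0,"wy":0,"wz":0,"gripper":0},{"dx":0,"dy":0.035,"dz":0,"wx":0,"wy":0,"wz":0,"gripper":0}]'
python3 - <<'E'
from h import *
o=look();a=o["scene"][140:260,230:390];cv2.imwrite("pics/p1.png",cv2.resize(a,(640,480),interpolation=cv2.INTER_CUBIC))
E
```

```text
clock: 2.28
eef_pos: [620.4, -88.8, 4.6]
eef_rot: [-3.139, -0.001, 1.57]
wrist_force: [0.3, 0.4, -0.4]
finger_gap: 0.4
finger_force: 0.0
clock: 2.7
eef_pos: [621.7, -53.0, 7.5]
eef_rot: [3.14, 0.0, 1.571]
wrist_force: [0.6, -0.7, -0.4]
finger_gap: 0.5
finger_force: 0.3
top block [347.8 265.6] [358. -51.] A 30.0 rect [65. 28.] 28
top block [340.5 251.2] [398. -31.] A 73.0 rect [42. 36.] 0
top block [361.2 209.5] [515. -89.] A 52.0 rect [43. 58.] 80
top block [386.5 194. ] [ 558. -161.] A 112.5 rect [32. 33.] 51
top cellish [304.7 156.1] [664.  70.] A 17.5 rect [14. 11.] 90
top cellish [272.5 201.8] [535. 159.] A 556.5 rect [ 93. 285.] 90
top cellish [285.5 136.8] [719. 124.] A 46.0 rect [23. 20.] 0
scene block [256.4 235.2] [ 558. -162.] A 127.0 rect [32. 33.] 61
scene block [257.5 187.5] [ 432. -100.] A 89.5 rect [31. 29.] 13
scene cellish [391.1 232.4] [718. 124.] A 57.5 rect [21. 25.] 31
scene cellish [307.6 148.5] [394.  68.] A 8.5 rect [11. 10.] 62
scene cellish [369.  182.6] [569. 154.] A 786.0 rect [121. 310.] 73
```

View pics/p1.png

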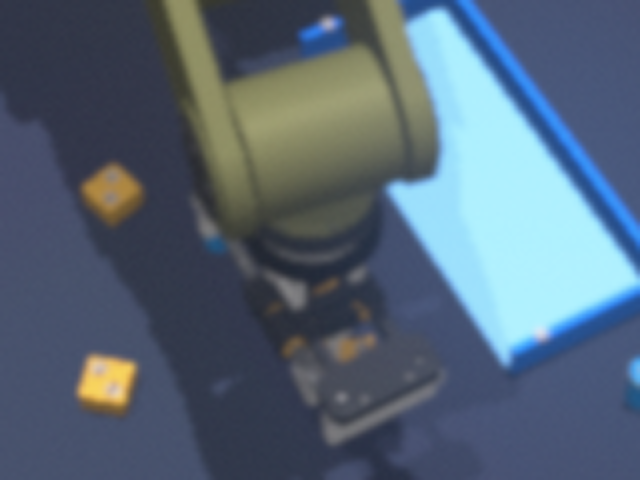

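The arm hides block3 in both views, so I'll back off to check it.

```bash

python3 -m inch '[{"dx":0,"dy":-0.02,"dz":0,"wx":0,"wy":0,"wz":0,"gripper":0},{"dx":0,"dy":-0.02,"dz":0.03,"wx":0,"wy":0,"wz":0,"gripper":0},{"dx":0,"dy":-0.06,"dz":0.04,"wx":0,"wy":0,"wz":0,"gripper":0},{"dx":0,"dy":-0.1,"dz":0.05,"wx":0,"wy":0,"wz":0,"gripper":0},{"dx":0,"dy":-0.14,"dz":0.06,"wx":0,"wy":0,"wz":0,"gripper":0}]'
python3 - <<'E'
from h import *
o=look();a=o["scene"][140:260,230:390];cv2.imwrite("pics/p2.png",cv2.resize(a,(640,480),interpolation=cv2.INTER_CUBIC))
E
```

```text
clock: 3.22
eef_pos: [621.3, -195.2, 67.7]
eef_rot: [3.141, 0.0, 1.572]
wrist_force: [0.6, -0.6, 0.1]
finger_gap: 0.5
finger_force: 0.0
top block [433.6 263.2] [ 366. -289.] A 23.0 rect [30. 28.] 89
top block [389.8 264.8] [ 361. -168.] A 32.5 rect [21. 53.] 74
top block [424.6 252.6] [ 395. -264.] A 54.5 rect [28. 50.] 76
top block [408.4 217.3] [ 493. -221.] A 23.5 rect [23. 49.] 69
top block [337.1 173. ] [618. -22.] A 108.0 rect [31. 33.] 71
top cellish [303.8 254.3] [390.  71.] A 10.5 rect [ 8. 11.] 0
top cellish [348.4 217.4] [492. -52.] A 40.5 rect [19. 19.] 90
top cellish [304.5 156. ] [664.  70.] A 16.5 rect [14. 11.] 90
top cellish [272.6 201.1] [537. 159.] A 555.0 rect [ 93. 285.] 90
top cellish [285.5 136.8] [719. 124.] A 46.0 rect [23. 20.] 0
scene block [317.6 230.7] [619. -25.] A 101.5 rect [30. 31.] 61
scene cellish [391.1 232.4] [718. 124.] A 58.5 rect [21. 25.] 17
scene cellish [283.4 192.5] [490. -53.] A 32.5 rect [18. 15.] 61
scene cellish [359.  174.8] [535. 145.] A 1029.0 rect [292. 130.] 0
```

View pics/p2.png

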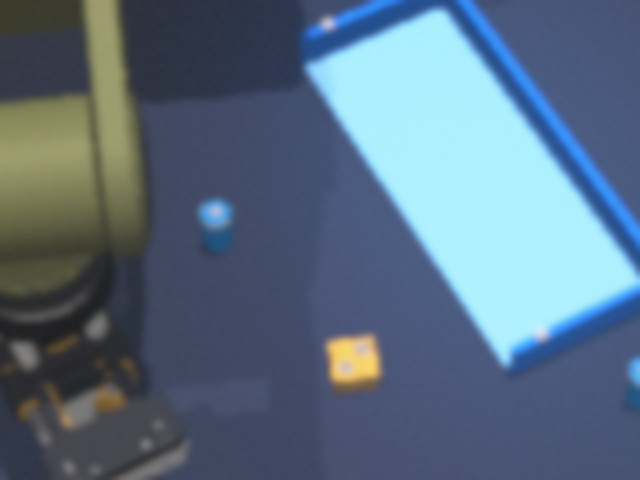

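Block3 slid flat to (618,-23) and is nearly flush. I'll continue straight into the corral.

```bash

python3 -m inch '[{"dx":-0.002,"dy":0.04,"dz":0,"wx":0,"wy":0,"wz":0,"gripper":0},{"dx":-0.004,"dy":0.08,"dz":0,"wx":0,"wy":0,"wz":0,"gripper":0},{"dx":-0.004,"dy":0.115,"dz":-0.01,"wx":0,"wy":0,"wz":0,"gripper":0},{"dx":-0.004,"dy":0.130,"dz":-0.04,"wx":0,"wy":0,"wz":0,"gripper":0},{"dx":-0.004,"dy":0.130,"dz":-0.060,"wx":0,"wy":0,"wz":0,"gripper":0}]'
python3 -m inch '[{"dx":0,"dy":0.008,"dz":0,"wx":0,"wy":0,"wz":0,"gripper":0},{"dx":0,"dy":0.016,"dz":0,"wx":0,"wy":0,"wz":0,"gripper":0},{"dx":0,"dy":0.024,"dz":0,"wx":0,"wy":0,"wz":0,"gripper":0},{"dx":0,"dy":0.032,"dz":0,"wx":0,"wy":0,"wz":0,"gripper":0},{"dx":0,"dy":0.040,"dz":0,"wx":0,"wy":0,"wz":0,"gripper":0}]'
python3 -m inch '[{"dx":0,"dy":0.008,"dz":0,"wx":0,"wy":0,"wz":0,"gripper":0},{"dx":0,"dy":0.016,"dz":0,"wx":0,"wy":0,"wz":0,"gripper":0},{"dx":0,"dy":0.024,"dz":0,"wx":0,"wy":0,"wz":0,"gripper":0},{"dx":0,"dy":0.032,"dz":0,"wx":0,"wy":0,"wz":0,"gripper":0},{"dx":0,"dy":0.040,"dz":0,"wx":0,"wy":0,"wz":0,"gripper":0}]'
python3 -m inch '[{"dx":0,"dy":0.008,"dz":0,"wx":0,"wy":0,"wz":0,"gripper":0},{"dx":0,"dy":0.016,"dz":0,"wx":0,"wy":0,"wz":0,"gripper":0},{"dx":0,"dy":0.024,"dz":0,"wx":0,"wy":0,"wz":0,"gripper":0},{"dx":0,"dy":0.032,"dz":0,"wx":0,"wy":0,"wz":0,"gripper":0},{"dx":0,"dy":0.040,"dz":0,"wx":0,"wy":0,"wz":0,"gripper":0}]'
python3 -m inch '[{"dx":0,"dy":0.008,"dz":0,"wx":0,"wy":0,"wz":0,"gripper":0},{"dx":0,"dy":0.016,"dz":0,"wx":0,"wy":0,"wz":0,"gripper":0},{"dx":0,"dy":0.024,"dz":0,"wx":0,"wy":0,"wz":0,"gripper":0},{"dx":0,"dy":0.030,"dz":0,"wx":0,"wy":0,"wz":0,"gripper":0},{"dx":0,"dy":0.032,"dz":0,"wx":0,"wy":0,"wz":0,"gripper":0}]'
```

```text
clock: 3.73
eef_pos: [617.0, -60.1, 5.4]
eef_rot: [3.142, -0.0, 1.574]
wrist_force: [-0.5, -0.1, -1.0]
finger_gap: 0.6
finger_force: 0.0
clock: 4.15
eef_pos: [618.0, -23.5, 7.9]
eef_rot: [3.139, 0.0, 1.57]
wrist_force: [-0.3, -3.1, 2.4]
finger_gap: 1.0
finger_force: 0.8
clock: 4.57
eef_pos: [617.3, 16.8, 6.5]
eef_rot: [3.142, 0.0, 1.57]
wrist_force: [0.5, -1.7, 0.4]
finger_gap: 0.4
finger_force: 0.8
clock: 4.98
eef_pos: [617.2, 56.8, 6.4]
eef_rot: [-3.142, 0.0, 1.57]
wrist_force: [0.5, -1.1, 1.5]
finger_gap: 0.7
finger_force: 0.8
clock: 5.4
eef_pos: [617.2, 89.1, 6.5]
eef_rot: [3.142, -0.0, 1.571]
wrist_force: [0.2, -2.1, 2.5]
finger_gap: 0.7
finger_force: 0.8
```

```bash

python3 -m inch '[{"dx":0,"dy":-0.015,"dz":0,"wx":0,"wy":0,"wz":0,"gripper":0},{"dx":0,"dy":-0.02,"dz":0.035,"wx":0,"wy":0,"wz":0,"gripper":0},{"dx":-0.008,"dy":-0.055,"dz":0.055,"wx":0,"wy":0,"wz":0,"gripper":0},{"dx":-0.016,"dy":-0.095,"dz":0.055,"wx":0,"wy":0,"wz":0,"gripper":0},{"dx":-0.024,"dy":-0.135,"dz":0.055,"wx":0,"wy":0,"wz":0,"gripper":0}]'
python3 -m inch '[{"dx":-0.008,"dy":-0.038,"dz":0,"wx":0,"wy":0,"wz":0,"gripper":0},{"dx":-0.016,"dy":-0.076,"dz":0,"wx":0,"wy":0,"wz":0,"gripper":0},{"dx":-0.024,"dy":-0.114,"dz":0,"wx":0,"wy":0,"wz":0,"gripper":0},{"dx":-0.034,"dy":-0.152,"dz":0,"wx":0,"wy":0,"wz":0,"gripper":0},{"dx":-0.034,"dy":-0.162,"dz":0,"wx":0,"wy":0,"wz":0,"gripper":0}]'
python3 - <<'E'
from h import *
o=look()
E
```

```text
clock: 5.82
eef_pos: [593.2, -49.1, 62.8]
eef_rot: [3.139, 0.0, 1.571]
wrist_force: [0.7, -0.4, -0.5]
finger_gap: 0.5
finger_force: 0.0
clock: 6.23
eef_pos: [557.0, -214.6, 61.4]
eef_rot: [-3.141, 0.0, 1.566]
wrist_force: [0.5, -0.9, 0.6]
finger_gap: 0.5
finger_force: 0.0
top block [410.9 267.1] [ 354. -226.] A 24.0 rect [30. 33.] 89
top block [364.6 238.9] [432. -98.] A 107.5 rect [32. 32.] 18
top block [386.3 193.8] [ 559. -160.] A 107.0 rect [30. 34.] 45
top block [289.7 174.3] [615. 113.] A 37.5 rect [23. 20.] 0
top cellish [304.5 254.5] [390.  69.] A 15.0 rect [ 8. 14.] 0
top cellish [348.2 217. ] [493. -51.] A 20.0 rect [19. 19.] 90
top cellish [304.5 156.2] [664.  70.] A 14.0 rect [14. 11.] 90
top cellish [272.7 202.2] [534. 159.] A 559.0 rect [ 93. 288.] 90
top cellish [285.5 136.8] [719. 124.] A 46.0 rect [23. 20.] 0
scene block [259.  235.8] [ 563. -157.] A 52.5 rect [20. 34.] 31
scene block [364.6 207.8] [619. 112.] A 60.0 rect [25. 25.] 1
scene block [258. 187.] [431. -98.] A 94.5 rect [33. 29.] 13
scene cellish [391.1 232.5] [719. 124.] A 56.5 rect [20. 25.] 33
scene cellish [283.4 192.5] [490. -53.] A 32.5 rect [18. 15.] 61
scene cellish [358.5 174.1] [533. 145.] A 1023.0 rect [292. 128.] 0
```

```bash

python3 -m inch '[{"dx":0.002,"dy":0,"dz":-0.03,"wx":0,"wy":0,"wz":0,"gripper":0},{"dx":0.002,"dy":0,"dz":-0.055,"wx":0,"wy":0,"wz":0,"gripper":0},{"dx":0.002,"dy":0.005,"dz":-0.055,"wx":0,"wy":0,"wz":0,"gripper":0},{"dx":0.002,"dy":0.012,"dz":-0.055,"wx":0,"wy":0,"wz":0,"gripper":0},{"dx":0.002,"dy":0.019,"dz":-0.055,"wx":0,"wy":0,"wz":0,"gripper":0}]'
python3 -m inch '[{"dx":0,"dy":0.007,"dz":0,"wx":0,"wy":0,"wz":0,"gripper":0},{"dx":0,"dy":0.014,"dz":0,"wx":0,"wy":0,"wz":0,"gripper":0},{"dx":0,"dy":0.021,"dz":0,"wx":0,"wy":0,"wz":0,"gripper":0},{"dx":0,"dy":0.028,"dz":0,"wx":0,"wy":0,"wz":0,"gripper":0},{"dx":0,"dy":0.035,"dz":0,"wx":0,"wy":0,"wz":0,"gripper":0}]'
python3 -m inch '[{"dx":0,"dy":-0.02,"dz":0,"wx":0,"wy":0,"wz":0,"gripper":0},{"dx":0,"dy":-0.02,"dz":0.03,"wx":0,"wy":0,"wz":0,"gripper":0},{"dx":0,"dy":-0.06,"dz":0.04,"wx":0,"wy":0,"wz":0,"gripper":0},{"dx":0,"dy":-0.09,"dz":0.05,"wx":0,"wy":0,"wz":0,"gripper":0},{"dx":0,"dy":-0.11,"dz":0.055,"wx":0,"wy":0,"wz":0,"gripper":0}]'
python3 - <<'E'
from h import *
o=look()
E
```

```text
clock: 6.75
eef_pos: [561.9, -188.8, 7.7]
eef_rot: [3.141, 0.0, 1.571]
wrist_force: [-0.3, 0.1, 0.3]
finger_gap: 0.2
finger_force: 0.2
clock: 7.17
eef_pos: [561.5, -154.3, 7.0]
eef_rot: [3.141, 0.0, 1.57]
wrist_force: [0.2, -1.2, 0.8]
finger_gap: 0.7
finger_force: 0.7
clock: 7.58
eef_pos: [561.6, -267.1, 63.2]
eef_rot: [3.14, 0.001, 1.57]
wrist_force: [0.3, -0.1, -0.2]
finger_gap: 0.5
finger_force: 0.0
top block [364.9 239.1] [432. -99.] A 115.0 rect [32. 33.] 14
top block [373.5 194.5] [ 557. -124.] A 113.0 rect [31. 32.] 63
top block [289.7 174.4] [615. 113.] A 36.5 rect [23. 20.] 0
top cellish [304.5 254.5] [390.  69.] A 15.0 rect [ 8. 14.] 0
top cellish [348.5 216.9] [494. -52.] A 18.0 rect [19. 19.] 90
top cellish [304.6 156.1] [664.  70.] A 14.5 rect [14. 11.] 90
top cellish [272.6 201.2] [537. 159.] A 562.0 rect [ 93. 287.] 90
top cellish [285.5 136.8] [719. 124.] A 46.0 rect [23. 20.] 0
scene block [269.6 228.2] [ 556. -125.] A 122.5 rect [27. 34.] 64
scene block [364.6 207.8] [619. 112.] A 60.0 rect [25. 25.] 1
scene block [257.3 187.5] [ 432. -100.] A 97.0 rect [33. 31.] 13
scene cellish [391.  232.4] [718. 123.] A 57.5 rect [19. 25.] 57
scene cellish [283.2 192.4] [489. -53.] A 37.5 rect [21. 18.] 61
scene cellish [358.4 173.8] [532. 145.] A 1015.0 rect [292. 127.] 0
```

```bash

python3 -m inch '[{"dx":-0.003,"dy":0.035,"dz":0,"wx":0,"wy":0,"wz":0,"gripper":0},{"dx":-0.006,"dy":0.07,"dz":0,"wx":0,"wy":0,"wz":0,"gripper":0},{"dx":-0.006,"dy":0.095,"dz":-0.01,"wx":0,"wy":0,"wz":0,"gripper":0},{"dx":-0.006,"dy":0.10,"dz":-0.04,"wx":0,"wy":0,"wz":0,"gripper":0},{"dx":-0.006,"dy":0.10,"dz":-0.055,"wx":0,"wy":0,"wz":0,"gripper":0}]'
python3 -m inch '[{"dx":0,"dy":0.008,"dz":0,"wx":0,"wy":0,"wz":0,"gripper":0},{"dx":0,"dy":0.016,"dz":0,"wx":0,"wy":0,"wz":0,"gripper":0},{"dx":0,"dy":0.024,"dz":0,"wx":0,"wy":0,"wz":0,"gripper":0},{"dx":0,"dy":0.032,"dz":0,"wx":0,"wy":0,"wz":0,"gripper":0},{"dx":0,"dy":0.040,"dz":0,"wx":0,"wy":0,"wz":0,"gripper":0}]'
python3 -m inch '[{"dx":0,"dy":0.008,"dz":0,"wx":0,"wy":0,"wz":0,"gripper":0},{"dx":0,"dy":0.016,"dz":0,"wx":0,"wy":0,"wz":0,"gripper":0},{"dx":0,"dy":0.024,"dz":0,"wx":0,"wy":0,"wz":0,"gripper":0},{"dx":0,"dy":0.032,"dz":0,"wx":0,"wy":0,"wz":0,"gripper":0},{"dx":0,"dy":0.040,"dz":0,"wx":0,"wy":0,"wz":0,"gripper":0}]'
python3 -m inch '[{"dx":0,"dy":-0.02,"dz":0,"wx":0,"wy":0,"wz":0,"gripper":0},{"dx":0,"dy":-0.02,"dz":0.03,"wx":0,"wy":0,"wz":0,"gripper":0},{"dx":0,"dy":-0.06,"dz":0.04,"wx":0,"wy":0,"wz":0,"gripper":0},{"dx":0,"dy":-0.09,"dz":0.05,"wx":0,"wy":0,"wz":0,"gripper":0},{"dx":0,"dy":-0.12,"dz":0.055,"wx":0,"wy":0,"wz":0,"gripper":0}]'
python3 - <<'E'
from h import *
o=look()
E
```

```text
clock: 8.1
eef_pos: [554.4, -161.5, 4.3]
eef_rot: [-3.14, -0.001, 1.573]
wrist_force: [-0.2, -1.1, -0.7]
finger_gap: 0.1
finger_force: 0.0
clock: 8.52
eef_pos: [555.8, -124.2, 7.6]
eef_rot: [3.14, 0.001, 1.57]
wrist_force: [0.2, -1.3, 1.3]
finger_gap: 0.6
finger_force: 0.7
clock: 8.93
eef_pos: [555.3, -84.2, 6.5]
eef_rot: [3.142, 0.0, 1.57]
wrist_force: [0.2, -2.2, 1.3]
finger_gap: 0.8
finger_force: 0.7
clock: 9.35
eef_pos: [555.7, -205.9, 62.9]
eef_rot: [3.14, 0.0, 1.571]
wrist_force: [-0.8, -0.4, 0.2]
finger_gap: 0.5
finger_force: 0.0
top block [408.7 268.9] [ 350. -220.] A 23.0 rect [29. 29.] 26
top block [364.6 238.8] [432. -98.] A 106.5 rect [32. 32.] 16
top block [349.6 195.4] [554. -57.] A 117.5 rect [31. 31.] 90
top block [289.8 174.2] [615. 113.] A 36.5 rect [23. 20.] 0
top cellish [304.5 254.5] [390.  69.] A 15.0 rect [ 8. 14.] 0
top cellish [348.4 217.4] [492. -52.] A 40.5 rect [19. 19.] 90
top cellish [304.5 156. ] [664.  70.] A 16.5 rect [14. 11.] 90
top cellish [272.5 201.9] [535. 159.] A 561.5 rect [ 93. 288.] 90
top cellish [285.5 136.8] [719. 124.] A 46.0 rect [23. 20.] 0
scene block [293.8 216.7] [556. -58.] A 103.5 rect [30. 33.] 89
scene block [364.6 207.8] [619. 112.] A 60.0 rect [25. 25.] 1
scene block [258.  187.5] [432. -99.] A 85.0 rect [29. 32.] 24
scene cellish [391.1 232.4] [718. 124.] A 57.5 rect [21. 25.] 31
scene cellish [283.4 192.5] [490. -53.] A 32.5 rect [18. 15.] 61
scene cellish [358.4 173.8] [532. 145.] A 1020.5 rect [292. 127.] 0
```

Block2 is now square to the push at (555,-57), so I can push it the rest of the way.

```bash

python3 -m inch '[{"dx":0,"dy":0.040,"dz":0,"wx":0,"wy":0,"wz":0,"gripper":0},{"dx":0,"dy":0.08,"dz":0,"wx":0,"wy":0,"wz":0,"gripper":0},{"dx":0,"dy":0.106,"dz":-0.01,"wx":0,"wy":0,"wz":0,"gripper":0},{"dx":0,"dy":0.108,"dz":-0.04,"wx":0,"wy":0,"wz":0,"gripper":0},{"dx":0,"dy":0.108,"dz":-0.055,"wx":0,"wy":0,"wz":0,"gripper":0}]'
python3 -m inch '[{"dx":0,"dy":0.008,"dz":0,"wx":0,"wy":0,"wz":0,"gripper":0},{"dx":0,"dy":0.016,"dz":0,"wx":0,"wy":0,"wz":0,"gripper":0},{"dx":0,"dy":0.024,"dz":0,"wx":0,"wy":0,"wz":0,"gripper":0},{"dx":0,"dy":0.032,"dz":0,"wx":0,"wy":0,"wz":0,"gripper":0},{"dx":0,"dy":0.040,"dz":0,"wx":0,"wy":0,"wz":0,"gripper":0}]'
python3 -m inch '[{"dx":0,"dy":0.009,"dz":0,"wx":0,"wy":0,"wz":0,"gripper":0},{"dx":0,"dy":0.018,"dz":0,"wx":0,"wy":0,"wz":0,"gripper":0},{"dx":0,"dy":0.027,"dz":0,"wx":0,"wy":0,"wz":0,"gripper":0},{"dx":0,"dy":0.036,"dz":0,"wx":0,"wy":0,"wz":0,"gripper":0},{"dx":0,"dy":0.045,"dz":0,"wx":0,"wy":0,"wz":0,"gripper":0}]'
python3 -m inch '[{"dx":0,"dy":0.009,"dz":0,"wx":0,"wy":0,"wz":0,"gripper":0},{"dx":0,"dy":0.018,"dz":0,"wx":0,"wy":0,"wz":0,"gripper":0},{"dx":0,"dy":0.027,"dz":0,"wx":0,"wy":0,"wz":0,"gripper":0},{"dx":0,"dy":0.036,"dz":0,"wx":0,"wy":0,"wz":0,"gripper":0},{"dx":0,"dy":0.045,"dz":0,"wx":0,"wy":0,"wz":0,"gripper":0}]'
python3 -m inch '[{"dx":0,"dy":0.009,"dz":0,"wx":0,"wy":0,"wz":0,"gripper":0},{"dx":0,"dy":0.018,"dz":0,"wx":0,"wy":0,"wz":0,"gripper":0},{"dx":0,"dy":0.027,"dz":0,"wx":0,"wy":0,"wz":0,"gripper":0},{"dx":0,"dy":0.036,"dz":0,"wx":0,"wy":0,"wz":0,"gripper":0},{"dx":0,"dy":0.045,"dz":0,"wx":0,"wy":0,"wz":0,"gripper":0}]'
```

```text
clock: 9.87
eef_pos: [554.3, -94.0, 4.2]
eef_rot: [-3.14, -0.001, 1.573]
wrist_force: [0.1, -0.1, -0.6]
finger_gap: 0.5
finger_force: 0.0
clock: 10.28
eef_pos: [555.8, -56.1, 7.5]
eef_rot: [3.14, 0.0, 1.57]
wrist_force: [0.6, -1.0, 0.1]
finger_gap: 0.1
finger_force: 0.2
clock: 10.7
eef_pos: [555.3, -11.1, 6.6]
eef_rot: [3.141, 0.0, 1.57]
wrist_force: [0.7, -1.2, 0.8]
finger_gap: 0.6
finger_force: 0.7
clock: 11.12
eef_pos: [555.2, 33.9, 6.4]
eef_rot: [-3.142, -0.0, 1.57]
wrist_force: [-0.3, -1.6, 1.5]
finger_gap: 0.8
finger_force: 0.7
clock: 11.53
eef_pos: [555.2, 78.9, 6.4]
eef_rot: [-3.142, -0.0, 1.57]
wrist_force: [-0.0, -1.9, 1.0]
finger_gap: 0.6
finger_force: 0.7
```

```bash

python3 -m inch '[{"dx":0,"dy":-0.015,"dz":0,"wx":0,"wy":0,"wz":0,"gripper":0},{"dx":0,"dy":-0.018,"dz":0.035,"wx":0,"wy":0,"wz":0,"gripper":0},{"dx":-0.005,"dy":-0.03,"dz":0.07,"wx":0,"wy":0,"wz":0,"gripper":0},{"dx":-0.023,"dy":-0.062,"dz":0.075,"wx":0,"wy":0,"wz":0,"gripper":0},{"dx":-0.041,"dy":-0.095,"dz":0.075,"wx":0,"wy":0,"wz":0,"gripper":0}]'
python3 -m inch '[{"dx":-0.018,"dy":-0.03,"dz":0,"wx":0,"wy":0,"wz":0,"gripper":0},{"dx":-0.036,"dy":-0.06,"dz":0,"wx":0,"wy":0,"wz":0,"gripper":0},{"dx":-0.054,"dy":-0.09,"dz":0,"wx":0,"wy":0,"wz":0,"gripper":0},{"dx":-0.072,"dy":-0.12,"dz":0,"wx":0,"wy":0,"wz":0,"gripper":0},{"dx":-0.082,"dy":-0.126,"dz":0,"wx":0,"wy":0,"wz":0,"gripper":0}]'
python3 - <<'E'
from h import *
o=look()
E
```

```text
clock: 11.95
eef_pos: [515.1, -16.7, 83.7]
eef_rot: [3.137, 0.0, 1.572]
wrist_force: [1.0, -1.0, 0.0]
finger_gap: 0.3
finger_force: 0.0
clock: 12.37
eef_pos: [430.9, -145.4, 81.5]
eef_rot: [-3.142, 0.0, 1.568]
wrist_force: [0.5, 0.1, 0.7]
finger_gap: 0.5
finger_force: 0.0
top block [364.5 239. ] [432. -98.] A 105.0 rect [32. 32.] 18
top block [292.1 195. ] [556. 106.] A 34.0 rect [18. 28.] 52
top block [289.8 174.3] [615. 113.] A 35.5 rect [23. 20.] 0
top cellish [304.5 254.6] [389.  69.] A 16.0 rect [11. 14.] 0
top cellish [348.6 217.3] [492. -53.] A 41.5 rect [19. 19.] 90
top cellish [304.6 156.1] [664.  70.] A 15.0 rect [14. 11.] 90
top cellish [272.7 202.1] [535. 159.] A 566.0 rect [ 93. 288.] 90
top cellish [285.5 136.8] [719. 124.] A 46.0 rect [23. 20.] 0
scene block [364.7 207.9] [619. 112.] A 62.0 rect [27. 24.] 10
scene block [349.3 191.7] [558. 103.] A 40.0 rect [25. 25.] 1
scene block [258.1 187.4] [432. -98.] A 77.5 rect [30. 27.] 13
scene cellish [391.1 232.4] [718. 124.] A 55.5 rect [19. 25.] 56
scene cellish [283.4 192.5] [490. -53.] A 32.5 rect [18. 15.] 61
scene cellish [358.4 173.9] [532. 145.] A 1018.0 rect [292. 128.] 1
```

```bash

python3 -m inch '[{"dx":0.001,"dy":0,"dz":-0.035,"wx":0,"wy":0,"wz":0,"gripper":0},{"dx":0.001,"dy":0,"dz":-0.065,"wx":0,"wy":0,"wz":0,"gripper":0},{"dx":0.001,"dy":0,"dz":-0.075,"wx":0,"wy":0,"wz":0,"gripper":0},{"dx":0.001,"dy":0.007,"dz":-0.075,"wx":0,"wy":0,"wz":0,"gripper":0},{"dx":0.001,"dy":0.014,"dz":-0.075,"wx":0,"wy":0,"wz":0,"gripper":0}]'
python3 -m inch '[{"dx":0,"dy":0.008,"dz":0,"wx":0,"wy":0,"wz":0,"gripper":0},{"dx":0,"dy":0.016,"dz":0,"wx":0,"wy":0,"wz":0,"gripper":0},{"dx":0,"dy":0.024,"dz":0,"wx":0,"wy":0,"wz":0,"gripper":0},{"dx":0,"dy":0.032,"dz":0,"wx":0,"wy":0,"wz":0,"gripper":0},{"dx":0,"dy":0.040,"dz":0,"wx":0,"wy":0,"wz":0,"gripper":0}]'
python3 -m inch '[{"dx":0,"dy":-0.02,"dz":0,"wx":0,"wy":0,"wz":0,"gripper":0},{"dx":0,"dy":-0.02,"dz":0.03,"wx":0,"wy":0,"wz":0,"gripper":0},{"dx":0,"dy":-0.06,"dz":0.04,"wx":0,"wy":0,"wz":0,"gripper":0},{"dx":0,"dy":-0.09,"dz":0.05,"wx":0,"wy":0,"wz":0,"gripper":0},{"dx":0,"dy":-0.12,"dz":0.055,"wx":0,"wy":0,"wz":0,"gripper":0}]'
python3 - <<'E'
from h import *
o=look()
E
```

```text
clock: 12.88
eef_pos: [433.8, -127.9, 6.9]
eef_rot: [-3.141, -0.0, 1.571]
wrist_force: [0.4, -1.0, -1.4]
finger_gap: 0.5
finger_force: 0.3
clock: 13.3
eef_pos: [433.6, -88.2, 7.0]
eef_rot: [3.14, 0.0, 1.571]
wrist_force: [1.2, -1.7, 1.0]
finger_gap: 0.0
finger_force: 0.7
clock: 13.72
eef_pos: [433.7, -209.9, 63.0]
eef_rot: [3.14, 0.001, 1.571]
wrist_force: [1.3, 0.3, 0.1]
finger_gap: 0.4
finger_force: 0.0
top block [351.5 238. ] [435. -62.] A 108.0 rect [28. 31.] 0
top block [290.3 175.2] [612. 112.] A 28.5 rect [23. 20.] 0
top cellish [304.5 254.6] [389.  69.] A 16.0 rect [11. 14.] 0
top cellish [348.3 217. ] [493. -52.] A 17.0 rect [19. 19.] 0
top cellish [304.6 156. ] [664.  70.] A 15.5 rect [14. 11.] 90
top cellish [272.5 202.3] [534. 159.] A 559.0 rect [ 93. 288.] 90
top cellish [285.5 136.8] [719. 124.] A 46.0 rect [23. 20.] 0
scene block [364.6 207.8] [619. 112.] A 61.0 rect [25. 25.] 82
scene block [349.4 191.8] [559. 103.] A 41.0 rect [25. 25.] 1
scene block [271.1 182.9] [436. -63.] A 91.0 rect [33. 31.] 2
scene cellish [391.1 232.4] [718. 124.] A 57.0 rect [21. 24.] 17
scene cellish [283.2 192.2] [489. -53.] A 38.5 rect [20. 18.] 61
scene cellish [358.5 173.9] [532. 145.] A 1011.5 rect [292. 126.] 0
```

```bash

python3 -m inch '[{"dx":0.002,"dy":0.040,"dz":0,"wx":0,"wy":0,"wz":0,"gripper":0},{"dx":0.002,"dy":0.08,"dz":0,"wx":0,"wy":0,"wz":0,"gripper":0},{"dx":0.002,"dy":0.106,"dz":-0.01,"wx":0,"wy":0,"wz":0,"gripper":0},{"dx":0.002,"dy":0.108,"dz":-0.04,"wx":0,"wy":0,"wz":0,"gripper":0},{"dx":0.002,"dy":0.108,"dz":-0.055,"wx":0,"wy":0,"wz":0,"gripper":0}]'
python3 -m inch '[{"dx":0,"dy":0.008,"dz":0,"wx":0,"wy":0,"wz":0,"gripper":0},{"dx":0,"dy":0.016,"dz":0,"wx":0,"wy":0,"wz":0,"gripper":0},{"dx":0,"dy":0.024,"dz":0,"wx":0,"wy":0,"wz":0,"gripper":0},{"dx":0,"dy":0.032,"dz":0,"wx":0,"wy":0,"wz":0,"gripper":0},{"dx":0,"dy":0.040,"dz":0,"wx":0,"wy":0,"wz":0,"gripper":0}]'
python3 -m inch '[{"dx":0,"dy":0.009,"dz":0,"wx":0,"wy":0,"wz":0,"gripper":0},{"dx":0,"dy":0.018,"dz":0,"wx":0,"wy":0,"wz":0,"gripper":0},{"dx":0,"dy":0.027,"dz":0,"wx":0,"wy":0,"wz":0,"gripper":0},{"dx":0,"dy":0.036,"dz":0,"wx":0,"wy":0,"wz":0,"gripper":0},{"dx":0,"dy":0.045,"dz":0,"wx":0,"wy":0,"wz":0,"gripper":0}]'
python3 -m inch '[{"dx":0,"dy":0.009,"dz":0,"wx":0,"wy":0,"wz":0,"gripper":0},{"dx":0,"dy":0.018,"dz":0,"wx":0,"wy":0,"wz":0,"gripper":0},{"dx":0,"dy":0.027,"dz":0,"wx":0,"wy":0,"wz":0,"gripper":0},{"dx":0,"dy":0.036,"dz":0,"wx":0,"wy":0,"wz":0,"gripper":0},{"dx":0,"dy":0.045,"dz":0,"wx":0,"wy":0,"wz":0,"gripper":0}]'
python3 -m inch '[{"dx":0,"dy":0.009,"dz":0,"wx":0,"wy":0,"wz":0,"gripper":0},{"dx":0,"dy":0.018,"dz":0,"wx":0,"wy":0,"wz":0,"gripper":0},{"dx":0,"dy":0.027,"dz":0,"wx":0,"wy":0,"wz":0,"gripper":0},{"dx":0,"dy":0.036,"dz":0,"wx":0,"wy":0,"wz":0,"gripper":0},{"dx":0,"dy":0.045,"dz":0,"wx":0,"wy":0,"wz":0,"gripper":0}]'
python3 -m inch '[{"dx":0,"dy":-0.02,"dz":0,"wx":0,"wy":0,"wz":0,"gripper":0},{"dx":0,"dy":-0.02,"dz":0.035,"wx":0,"wy":0,"wz":0,"gripper":0},{"dx":0,"dy":-0.04,"dz":0.07,"wx":0,"wy":0,"wz":0,"gripper":0},{"dx":0,"dy":-0.08,"dz":0.08,"wx":0,"wy":0,"wz":0,"gripper":0},{"dx":0,"dy":-0.12,"dz":0.08,"wx":0,"wy":0,"wz":0,"gripper":0}]'
python3 -m inch '[{"dx":0,"dy":-0.04,"dz":0,"wx":0,"wy":0,"wz":0,"gripper":0},{"dx":0,"dy":-0.08,"dz":0,"wx":0,"wy":0,"wz":0,"gripper":0},{"dx":0,"dy":-0.12,"dz":0.02,"wx":0,"wy":0,"wz":0,"gripper":0},{"dx":0,"dy":-0.12,"dz":0.05,"wx":0,"wy":0,"wz":0,"gripper":0},{"dx":0,"dy":-0.12,"dz":0.05,"wx":0,"wy":0,"wz":0,"gripper":0}]'
python3 - <<'E'
from h import *
o=look();cv2.imwrite("pics/end.png",np.vstack([cv2.resize(o["top"][120:280,140:500],(720,320)),cv2.resize(o["scene"][130:250,230:500],(720,280))[:,:]]))
E
```

```text
clock: 14.23
eef_pos: [434.4, -98.3, 4.8]
eef_rot: [-3.141, -0.001, 1.573]
wrist_force: [-0.7, 0.5, -0.7]
finger_gap: 1.0
finger_force: 0.0
clock: 14.65
eef_pos: [435.7, -60.1, 7.3]
eef_rot: [3.14, 0.0, 1.57]
wrist_force: [-0.6, -0.5, -0.9]
finger_gap: 0.3
finger_force: 0.2
clock: 15.07
eef_pos: [435.3, -15.1, 6.5]
eef_rot: [3.141, 0.0, 1.57]
wrist_force: [0.1, -2.0, 1.2]
finger_gap: 0.5
finger_force: 0.7
clock: 15.48
eef_pos: [435.2, 29.9, 6.4]
eef_rot: [-3.141, 0.0, 1.57]
wrist_force: [0.7, -1.3, 1.8]
finger_gap: 0.6
finger_force: 0.7
clock: 15.9
eef_pos: [435.2, 74.9, 6.4]
eef_rot: [-3.142, 0.0, 1.57]
wrist_force: [-0.1, -1.2, 1.0]
finger_gap: 0.5
finger_force: 0.7
clock: 16.32
eef_pos: [436.7, -46.4, 89.3]
eef_rot: [3.137, 0.001, 1.573]
wrist_force: [0.5, -0.4, -0.1]
finger_gap: 0.1
finger_force: 0.0
clock: 16.73
eef_pos: [437.0, -168.2, 140.7]
eef_rot: [3.136, 0.002, 1.567]
wrist_force: [0.4, 0.5, 1.1]
finger_gap: 0.5
finger_force: 0.0
top block [292.1 195. ] [556. 106.] A 34.0 rect [18. 28.] 52
top block [290.2 174.6] [614. 112.] A 31.5 rect [23. 20.] 0
top cellish [304.5 254.6] [389.  69.] A 16.0 rect [11. 14.] 0
top cellish [348.5 217.3] [492. -52.] A 41.0 rect [19. 19.] 0
top cellish [304.6 156.1] [664.  70.] A 14.5 rect [14. 11.] 90
top cellish [272.6 202.1] [535. 159.] A 567.5 rect [ 93. 288.] 90
top cellish [285.5 136.8] [719. 124.] A 46.0 rect [23. 20.] 0
scene block [364.6 207.8] [619. 112.] A 61.0 rect [25. 25.] 82
scene block [349.4 191.8] [559. 103.] A 41.0 rect [25. 25.] 1
scene block [325.4 159.7] [438.  99.] A 54.5 rect [27. 26.] 3
scene cellish [391.  232.4] [718. 124.] A 56.5 rect [19. 25.] 56
scene cellish [283.4 192.5] [490. -53.] A 32.5 rect [18. 15.] 61
scene cellish [358.5 173.8] [532. 145.] A 999.5 rect [291. 126.] 0
```

View pics/end.png

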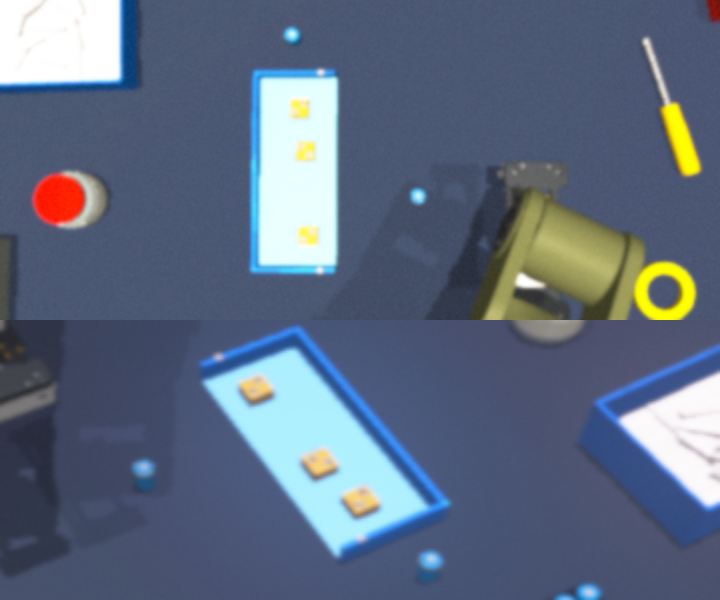

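All three blocks lie flat inside the corral, at about (300,108), (306,151) and (309,235) in the picture. They are 35 mm or more past the mouth. Both cells stand where they were, and the arm is clear.

```bash
python3 -c "
from cell import manip
print(manip.sign_off())"
```

```text
the job is handed in; nothing more can be done
None
```

All three brass blocks were swept flat into the corral, about 37–50 mm past its mouth, with both cells still standing in place and the job handed in at about 17 s on the robot's clock (no verdict was returned).

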